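Portion two stock tablets into the cup

TASK

Stand the empty steel cup under the spout of the stock-tablet portioner. Then pull the portioner's sprung slide out to the line with two dots, hold it there until two tablets have dropped into the cup, and ease it back home without letting it snap shut. The cup stays upright on the table with the two tablets in it, the other two tablets stay in the portioner, and the jar, shaker and sauce pot around it are left where they stand.

Things in the scene. Friction and masses are not known exactly. Their poses are not given: they have to be found in the camera images.
- cup: Loose plain steel portion cup at the robot's left, open upward, round and tapering: 68 mm across the rim, about 52 mm across the foot, 42 mm high, thin-walled, 60 g. Origin at the centre of its underside, z up.
- portioner: White bench dispenser for stock tablets, fixed to the table. Origin on the table under the middle of its head; own x points backward (chute and spout face its -x), y to its left, z up. Head: y -57 to +57 mm, x -19 to +23 mm, top z 188 mm, with four wells in a row along y under a clear lid, one tablet in each. Foot plate forward to x -62 mm. All offsets below in mm in this frame.
- spout (a point): Where the tablets drop: middle of the open underside of the spout, x -110, y 0, z 51. The steel spout at the end of the chute is x -95 to -125, y -23 to +23, z 51 to 71 (chute floor and walls below z 77 for x < -70). A cup carried in must pass below z 51. A cup whose centre stands under this point within about 10 mm catches the tablets.
- slide (a joint): Travel (m) of the sprung slide, the floor of the wells: 0 home, grows as pulled along the portioner's -y, max 0.116. One- to four-dot lines: 0.0345, 0.06, 0.0855, 0.111; each frees one more tablet, from the +y end (at 0.06 tablets 1 and 2; below 0.053 tablet 2 stays, from about 0.068 tablet 3 tips). Spring pulls home: 3.2 N at 0, 5.6 N at 0.06, 40 N/m. Let go, it snaps shut at over 0.4 m/s.
- tab (a point): Middle of the slide's upright pull tab: steel plate with blue rolled top edge (9 mm thick), 42 mm wide in x, 4 mm thick in y, from the slide's top (z 162) up to z 205; this point x 0, z 182, at home y -110. Between tab and head is a free gap of 51 mm at home, open above, for a finger to hook the tab from behind. A red pointer at its foot runs along the ruler.
- two_mark (a point): The two-dot line (x -28, y -170, z 162) on the ruler. The ruler is the front edge of the white guide arm under the slide, x -47 to +24, y -57 to -233, z up to 162, on a thin leg; it has a thin home line and bold lines with one to four dots. The red pointer is at the line when the tab's y equals this point's y in the portioner's frame.
- tablet_1: Stock tablet, golden-brown disc 20 mm across, 11 mm thick, 12 g, in the well at the portioner's +y end (y +38), the first to drop. Origin at the centre of its underside.
- tablet_2: The same, in the second well (y +13 mm).
- tablet_3: The same, in the third well (y -13 mm); it must stay.
- tablet_4: The same, in the fourth well (y -38 mm); it must stay.
- well_3 (a point): Floor centre of the third well, z 162 mm.
- well_4 (a point): Floor centre of the fourth well, z 162 mm.
- salt_shaker: Bystander: glass salt shaker with grey top, 44 mm across, 90 mm high, at the right. Origin under its centre.
- spice_jar: Bystander: spice jar with red cap, 45 mm across, 108 mm high, at the right. Origin under its centre.
- sauce_pot: Bystander: lidded portion pot with brown sauce, 53 mm across, 36 mm high, at the left behind the cup. Origin under its centre.
Not all that is in view belongs to the job. What is shaped like the cup but green is not meant.

How it is judged (in metres and radians):
On the way, in this order (a step that is already met when the one before it is completed fails the run):
1. the cup stands on the table under the spout, the slide still home (horizontal distance between cup and spout below 0.02 m and height (world z) of cup below 0.004 m and angle between cup's own z axis and vertical below 0.1 rad and contact force between the fingers and cup below 0.1 N and value of joint slide below 0.006 m), for 0.2 s.
2. the slide is held at the two-dot line, within 6 mm (value of joint slide between 0.054 and 0.066 m), for 0.3 s.
At the end, for the whole second after the job is handed in: Tablets 1 and 2 lie in the cup (within 30 mm of its axis, below its rim), the cup stands upright on the table, tablets 3 and 4 are still in their wells (within 6 mm), the slide is home (within 3 mm), all at rest (horizontal distance between each of tablet_1, tablet_2 and cup below 0.03 m and z of tablet_1 in the frame of cup between 0 and 0.04 m and z of tablet_2 in the frame of cup between 0 and 0.04 m and distance between tablet_3 and well_3 below 0.006 m and distance between tablet_4 and well_4 below 0.006 m and value of joint slide below 0.003 m and height (world z) of cup below 0.004 m and angle between cup's own z axis and vertical below 0.1 rad and linear speed of cup below 0.02 m/s and linear speed of each of tablet_1, tablet_2 below 0.03 m/s); the robot touches nothing.
It fails at once if the slide snaps shut (runs home faster than 0.25 m/s) (velocity of joint slide below -0.25 m/s).
It fails at once if the salt shaker, spice jar or sauce pot is moved by more than 25 mm (distance of any of salt_shaker, spice_jar, sauce_pot from where it was at the start of the episode above 0.025 m).
It fails at once if the cup is tipped over (angle between cup's own z axis and vertical above 0.8 rad).
It also fails if it takes over 53 s, if anything falls off the work surface, if the arm or the gripper's body presses on something with over 40 N, if the wrist force passes 120 N, or if a joint passes its speed limit or range.

ROBOT

A 6-joint arm with a two-finger parallel gripper is mounted at the origin on a cart in front of the work surface, level with it; the furniture and walls round the work are solid. World frame = base frame: x ahead of the robot, y to its left, z up, the work surface at z = 0. Lengths are in mm, angles in rad, forces in N, time in s.
With the tool pointing down it reaches from about 300 to 775 mm from the base axis. Payload 14.6 kg.
Tool frame: the origin (TCP) lies between the finger pads; the fingertips stand 19 mm ahead of it and the grasp point (between the pads) is the TCP; x points along the fingers, y is the direction in which the jaws open and shut, and the axes are right-handed (so a half turn about x gives the same grasp; the last joint's range is limited). The gripper opens to 94 mm and grips with 3 to 60 N. Pads are 16 mm wide; open, the fingers measure 119 mm over their backs; the gripper's body (75 mm by 177 mm) begins 78 mm behind the grasp point.
Start: joints at [-1.334, 0.3, 1.521, -0, 1.321, -0.067], TCP at [164.525, -524.806, 197.846] pointing down, gripper open.
Joint ranges: [-3.03, 3.03], [-0.79, 2.21], [0.23, 2.52], [-1.04, 4.18], [0, 3.07], [-2.55, 2.55]. Speed limits (rad/s): [2.22, 2.22, 2.57, 3.14, 3.14, 3.14].

INTERFACE

Orientations are given as [roll, pitch, yaw] about the fixed x, y, z axes, in that order (R = Rz(yaw) Ry(pitch) Rx(roll)).
In Python, from cell import manip gives the robot as it stands.
- The arm moves only by the tool jog_arm, never from a script. Its argument "series" is one flat list of numbers, 7 for each row, row after row: the turn, a rotation vector about the world's x, y, z in rad, then the shift along the world's x, y, z in m, then the opening, from -1 (shut) to 1 (fully open). A call has 1 to 20 rows; each row is the pose to reach, as a shift and turn from the pose commanded when the call began; what a row does not reach only later rows make up. A row lasts 1/8 s, in which the tool goes at most 62.5 mm and 10.7 degrees, less where a joint would pass 70% of its speed; a pose out of reach is approached as far as the arm can. A call with a gripper value outside its range is refused whole. The fingers move at their own pace and stop on an object; "squeeze" is the grip in N (left out, the last holds). Time passes only in rows, so rows that repeat a pose let the fingers close. It gives the time, the measured TCP pose, the force and the opening at its end, in the units of the state.
- manip.read_state(): the state, without advancing time (a new reading comes with each control period).
- manip.camera(name): name is "scene" or "top"; returns a dict with "color" (480x640x3 uint8, blue, green, red), "range_z" (480x640 float32, mm along the optical axis (not along the pixel's ray), 0 where there is no reading), "fx", "fy", "cx", "cy" (pixels), "pose" (4x4, takes a point from camera to world coordinates). Camera axes: x right, y down, z forward; pixel columns grow to the right and rows downward; lengths in mm; the calibration is good to about 2 mm. A picture is of the moment at which its call begins.
- manip.sign_off(): hands the job in, once; it reports no verdict.
The state is a dict: "clock": time; "joints": joint angles; "qd": joint speeds; "effort": joint torques, N m; "eef_pos": TCP position; "eef_rot": TCP orientation; "wrist_force": force on the tool from outside, world axes, zero at the start; "moment": the same for the moment, N m; "finger_gap": finger opening in mm.
Only numpy, scipy, OpenCV 4.12 (cv2) and the standard library are available. Lean on these libraries where they do the work, as an engineer would, in place of code of your own. Each camera call takes 0.05 s, during which the arm holds its last target.

## Working session

There is one attempt and no reset: what is moved stays moved. The work goes in short steps, Python scripts to look and compute and a tool call to move; the robot and the scene stay as the last step left them, time stands still between calls to the robot, and variables do not carry over. Pictures are saved under pics/ and viewed, and the job is handed in when it is done.

Besides the shell and the picture viewer there is one more tool, called after "Request:" as a command line: name --argument value ..., lists and objects as JSON in quotes. jog_arm: Moves the arm, as the interface text tells. Its arguments: {"type":"object","properties":{"series":{"type":"array","items":{"type":"number"}},"squeeze":{"type":"number"}},"required":["series"]}

```bash
ls; mkdir -p pics; python3 - <<'E'
from cell import manip
import cv2,numpy as np
print(manip.read_state())
for n in("scene","top"):
    c=manip.camera(n);cv2.imwrite(f"pics/{n}0.png",c["color"]);np.savez(f"pics/{n}0.npz",**c)
    print(n,c["fx"],c["cx"],c["cy"],np.round(c["pose"],3).tolist())
E
```

```text
pics
{'clock': 0.0, 'joints': array([-1.33362006e+00,  3.00470655e-01,  1.52159006e+00, -4.24159780e-05,
        1.32070918e+00, -6.65879886e-02]), 'qd': array([ 7.67386206e-04, -1.47640436e-03,  1.39931472e-03, -5.60977122e-04,
       -1.54456360e-03,  1.68660639e-06]), 'effort': array([-1.64290061e-03, -5.31811845e+01, -3.52738380e+01,  7.07996939e-02,
        2.44465994e-02, -1.35130986e-04]), 'eef_pos': array([ 164.43967215, -524.54995133,  197.2827865 ]), 'eef_rot': array([-1.6025    ,  1.56961836,  1.84286743]), 'wrist_force': array([-1.14311084,  0.11997543,  0.77626987]), 'moment': array([-0.01694787,  0.0113127 , -0.04332624]), 'finger_gap': 94.01243370541212}
scene 514.7232966198711 315.20016912124055 232.84794361970017 [[0.867, -0.287, 0.407, -87.374], [-0.498, -0.533, 0.684, -1023.485], [0.021, -0.795, -0.606, 1016.1], [0.0, 0.0, 0.0, 1.0]]
top 504.4212309807512 324.16827872542757 238.35931245158682 [[0.005, -0.993, 0.115, 392.778], [-0.999, -0.009, -0.032, 1.495], [0.033, -0.114, -0.993, 1234.422], [0.0, 0.0, 0.0, 1.0]]
```

View pics/scene0.png

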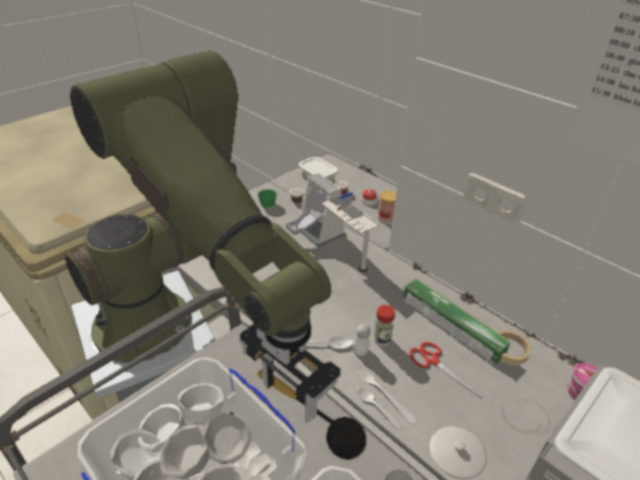

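View pics/top0.png

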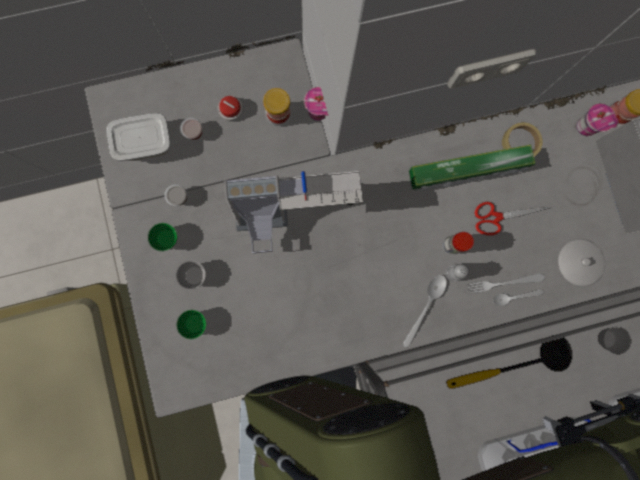

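```bash
python3 - <<'E'
import cv2,numpy as np
t=cv2.imread("pics/top0.png")
cv2.imwrite("pics/crop1.png",cv2.resize(t[145:345,135:385],None,fx=3.2,fy=3,interpolation=cv2.INTER_CUBIC))
s=cv2.imread("pics/scene0.png")
cv2.imwrite("pics/crop2.png",cv2.resize(s[140:290,240:440],None,fx=4,fy=4,interpolation=cv2.INTER_CUBIC))
E
```

```text
(no output)
```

View pics/crop1.png

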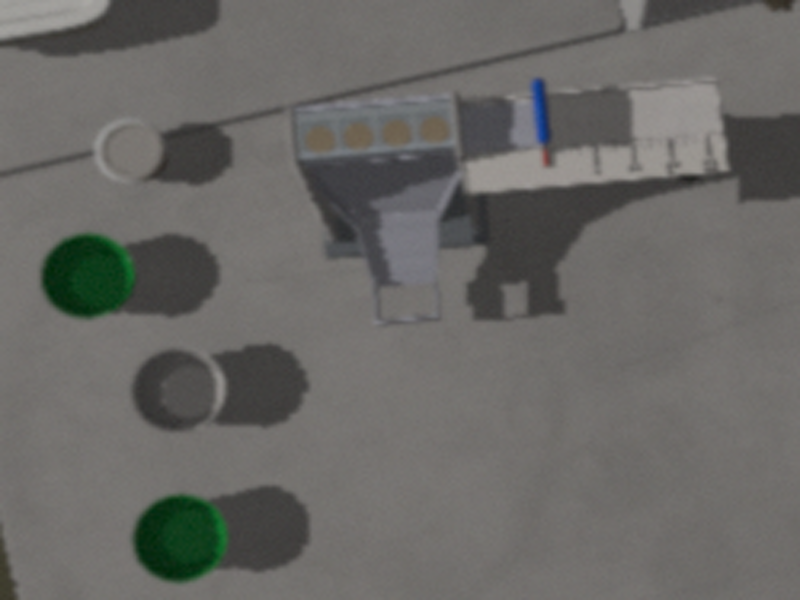

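View pics/crop2.png

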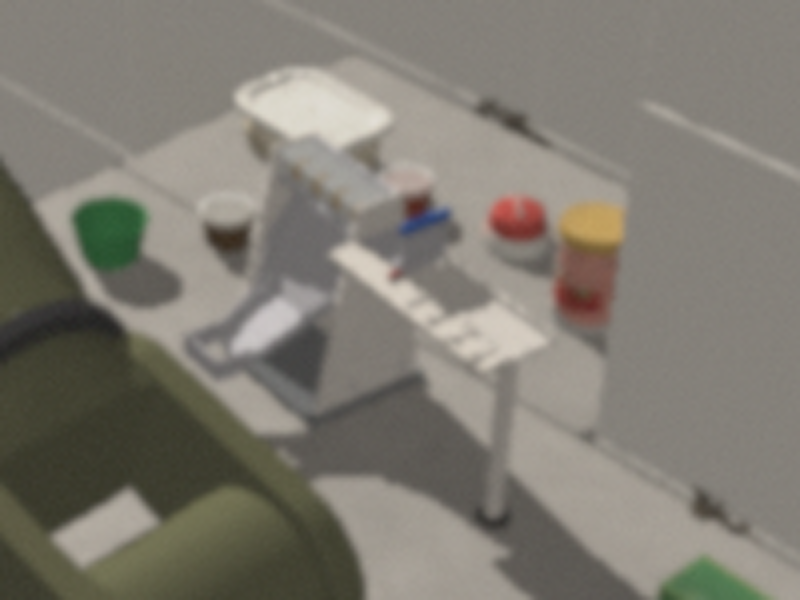

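```bash
cat > h.py <<'E'
import cv2,numpy as np
def load(n): return dict(np.load(f"pics/{n}.npz"))
def ray(c,u,v,z):
    d=c["pose"][:3,:3]@np.array([(u-c["cx"])/c["fx"],(v-c["cy"])/c["fy"],1]); o=c["pose"][:3,3]
    return o+d*(z-o[2])/d[2]
def pt(c,u,v):
    u0,v0=int(round(u)),int(round(v));z=float(c["range_z"][v0,u0])
    return (c["pose"]@np.array([(u-c["cx"])/c["fx"]*z,(v-c["cy"])/c["fy"]*z,z,1]))[:3]
def cloud(c):
    v,u=np.mgrid[:480,:640];z=c["range_z"].astype(float)
    p=np.stack([(u-c["cx"])/c["fx"]*z,(v-c["cy"])/c["fy"]*z,z],-1)@c["pose"][:3,:3].T+c["pose"][:3,3]
    p[z==0]=np.nan; return p
E
python3 - <<'E'
from h import *
np.set_printoptions(precision=1,suppress=True)
c=load("top0");P=cloud(c);hsv=cv2.cvtColor(c["color"],cv2.COLOR_BGR2HSV)
# blue
m=(cv2.inRange(hsv,(105,120,60),(130,255,255))>0); m[:,:280]=0;m[:,330:]=0;m[250:]=0
v,u=np.nonzero(m);print("blue px",u.mean(),v.mean(),len(u),ray(c,u.mean(),v.mean(),203))
r=cv2.minAreaRect(np.c_[u,v].astype(np.float32));print(r,np.nanmedian(P[m],0))
# tablets
roi=np.zeros(m.shape,bool);roi[178:202,228:280]=1
m=(cv2.inRange(hsv,(8,60,50),(25,255,255))>0)&roi
n,l,st,ce=cv2.connectedComponentsWithStats(m.astype(np.uint8))
for i in range(1,n):
    if st[i,4]>15: print("tab",st[i,4],ce[i],ray(c,*ce[i],173),pt(c,*ce[i]))
# cup: height map
for nm,(a,b,d,e) in {"cup":(150,225,255,297)}.items():
    sub=np.zeros(m.shape,bool);sub[d:e,a:b]=1
    k=sub&(P[...,2]>33)&(P[...,2]<60);v,u=np.nonzero(k);print(nm,len(u),np.nanmedian(P[k],0))
    (x,y),rr=cv2.minEnclosingCircle(np.c_[u,v].astype(np.float32));print((x,y),rr,ray(c,x,y,42))
    (x,y),rr=cv2.minEnclosingCircle(P[k][:,:2].astype(np.float32));print("circ mm",x,y,rr)
    k=sub&(P[...,2]>12);print(np.nanmin(P[k],0),np.nanmax(P[k],0))
# head top, spout
sub=np.zeros(m.shape,bool);sub[165:260,215:290]=1
k=sub&(P[...,2]>182)&(P[...,2]<196);print("head",k.sum(),np.nanmedian(P[k],0),cv2.minAreaRect(P[k][:,:2].astype(np.float32)))
for q in [(375,285),(440,285),(440,321),(376,323)]:
    uv=(135+q[0]/3.2,145+q[1]/3);print("spout",uv,ray(c,*uv,71),pt(c,*uv))
for z in (0,):
    print("table z",np.nanmedian(P[300:340,250:300,2]))
E
```

```text
blue px 303.4714285714286 181.68571428571428 70 [630.3  12.3 203. ]
((303.45050048828125, 181.50494384765625), (19.2042179107666, 3.5821340084075928), 84.2894058227539) [630.7  13.1 204.3]
tab 33 [270.3 187.7] [623.2  83.4 173. ] [620.   82.2 187.8]
tab 34 [246.5 189.7] [618.2 133.8 173. ] [615.3 132.1 186.4]
tab 33 [258.5 188.7] [620.6 108.5 173. ] [618.5 107.5 182.9]
tab 34 [234.6 191. ] [615.1 158.9 173. ] [612.4 157.  186. ]
cup 128 [443.5 291.6  39.5]
(190.6290283203125, 274.8870849609375) 14.671408653259277 [441.5 275.7  42. ]
circ mm 442.3995361328125 276.40875244140625 34.2816276550293
[408.6 242.2  12. ] [474.3 310.5  46.2]
head 937 [621.7 121.4 185.7] ((620.1726684570312, 120.84912109375), (42.34516525268555, 112.9647216796875), 6.004490852355957)
spout (252.1875, 240.0) [521.7 130.8  71. ] [522.4 131.5  64.8]
spout (272.5, 240.0) [522.1  83.9  71. ] [529.9  88.9   1.5]
spout (272.5, 252.0) [494.3  83.5  71. ] [500.1  88.2   4.1]
spout (252.5, 252.66666666666669) [492.4 129.4  71. ] [498.3 137.1   1.1]
table z 0.9897588279225147
```

```bash
python3 - <<'E'
from h import *
from scipy.spatial.transform import Rotation as Ro
np.set_printoptions(precision=3,suppress=True)
R=Ro.from_euler('xyz',[-1.6025,1.56961836,1.84286743]);print(R.as_matrix())
c=load("top0");P=cloud(c)
for n,p,z in [("pot",(175,195),36),("greenA",(163,237),42),("greenB",(192,324),42)]: print(n,ray(c,*p,z),pt(c,*p))
# wall: points with z>60, x>600,
k=(P[...,2]>60)&(P[...,0]>580)&(P[...,1]<60)&(P[...,1]>-200)
for lo,hi in[(60,100),(100,150),(155,210),(210,300),(300,450)]:
  q=P[k&(P[...,2]>=lo)&(P[...,2]<hi)]
  for a,b in [(-200,-100),(-100,-40),(-40,0),(0,60)]:
    s=q[(q[:,1]>a)&(q[:,1]<=b)]
    if len(s): print(lo,hi,a,b,len(s),s.min(0),s.max(0))
# target orientations
a=lambda h,t:Ro.from_matrix(np.c_[[np.cos(h)*np.cos(t),np.sin(h)*np.cos(t),-np.sin(t)],[-np.sin(h),np.cos(h),0],np.cross([np.cos(h)*np.cos(t),np.sin(h)*np.cos(t),-np.sin(t)],[-np.sin(h),np.cos(h),0])])
for h,t in [(.558,.785),(.106,np.pi/2),(.15,.785)]:
  T=a(h,t)
  for s in(0,np.pi):
    print(h,t,s,(T*Ro.from_rotvec([s,0,0])*R.inv()).as_rotvec())
E
```

```text
[[-0.     0.299 -0.954]
 [ 0.001 -0.954 -0.299]
 [-1.    -0.001 -0.   ]]
pot [632.321 320.939  36.   ] [633.155 322.051  31.826]
greenA [530.192 343.466  42.   ] [534.676 354.624   3.093]
greenB [328.004 268.579  42.   ] [325.652 278.277  -1.298]
60 100 -200 -100 201 [ 760.543 -199.446   60.17 ] [ 788.492 -100.722   99.953]
60 100 -100 -40 161 [750.822 -99.781  60.149] [839.696 -40.103  99.681]
60 100 -40 0 505 [825.092 -39.922  60.054] [987.135  -0.011  99.861]
60 100 0 60 419 [824.111   0.009  60.113] [1077.048   59.749   99.51 ]
100 150 -200 -100 288 [ 760.683 -199.741  100.155] [ 788.766 -100.144  149.942]
100 150 -100 -40 225 [750.821 -99.731 100.124] [840.082 -40.159 149.859]
100 150 -40 0 194 [842.368 -39.49  100.043] [987.786  -0.829 149.787]
100 150 0 60 299 [992.855   1.314 100.062] [1071.87    59.904  149.98 ]
155 210 -200 -100 522 [ 596.171 -199.937  155.068] [ 788.516 -100.132  209.343]
155 210 -100 -40 1141 [590.832 -99.775 155.003] [839.841 -40.129 209.385]
155 210 -40 0 805 [586.293 -39.804 155.036] [988.21   -0.401 209.732]
155 210 0 60 994 [580.266   0.307 155.032] [1061.722   59.58   209.324]
210 300 -200 -100 736 [ 760.196 -199.967  210.044] [ 788.441 -100.174  299.805]
210 300 -100 -40 576 [750.575 -99.883 210.095] [839.601 -40.023 299.918]
210 300 -40 0 497 [838.023 -39.88  210.219] [988.981  -0.007 299.874]
210 300 0 60 41 [987.806   0.014 210.379] [1021.939    8.5    276.707]
300 450 -200 -100 1810 [ 760.15  -199.998  300.231] [ 789.502 -100.003  449.914]
300 450 -100 -40 1405 [750.651 -99.944 300.079] [840.04  -40.118 449.97 ]
300 450 -40 0 705 [836.873 -39.978 300.154] [967.259  -5.741 449.979]
0.558 0.785 0 [ 1.017  0.469 -2.682]
0.558 0.785 3.141592653589793 [ 0.328 -0.716  0.241]
0.106 1.5707963267948966 0 [ 0.    -0.002  2.944]
0.106 1.5707963267948966 3.141592653589793 [-0.001 -0.    -0.198]
0.15 0.785 0 [-1.122 -0.261  2.77 ]
0.15 0.785 3.141592653589793 [ 0.176 -0.767 -0.146]
```

```bash
cat >> h.py <<'E'
from scipy.spatial.transform import Rotation as Ro
def ori(h,t):
    x=np.array([np.cos(h)*np.cos(t),np.sin(h)*np.cos(t),-np.sin(t)]);y=np.array([np.sin(h),-np.cos(h),0])
    return Ro.from_matrix(np.c_[x,y,np.cross(x,y)])
E
python3 - <<'E'
from h import *
np.set_printoptions(precision=3,suppress=True)
R=Ro.from_euler('xyz',[-1.6025,1.56961836,1.84286743])
T=ori(.558,.9);print((T*R.inv()).as_rotvec(), T.as_matrix()[:,0], [np.array([441.9,276,28])-d*T.as_matrix()[:,0] for d in(120,)])
E
```

```text
[ 0.28  -0.612  0.244] [ 0.527  0.329 -0.783] [array([378.621, 236.504, 121.999])]
```

Request:
jog_arm --series '[0, 0, 0, 0.256, 0.345, 0.06, 1, 0, 0, 0, 0.256, 0.345, 0.06, 1, 0, 0, 0, 0.256, 0.345, 0.06, 1, 0, 0, 0, 0.256, 0.345, 0.06, 1, 0, 0, 0, 0.256, 0.345, 0.06, 1, 0, 0, 0, 0.256, 0.345, 0.06, 1, 0, 0, 0, 0.256, 0.345, 0.06, 1]'

```text
clock: 0.98
eef_pos: [421.3, -177.9, 258.1]
eef_rot: [1.54, 1.571, -1.298]
wrist_force: [-0.1, -0.8, -0.3]
finger_gap: 94.2
```

Request:
jog_arm --series '[0, 0, 0, -0.02, 0.19, 0, 1, 0, 0, 0, -0.02, 0.19, 0, 1, 0, 0, 0, -0.02, 0.19, 0, 1, 0, 0, 0, -0.02, 0.19, 0, 1, 0, 0, 0, -0.06, 0.38, 0, 1, 0, 0, 0, -0.06, 0.38, 0, 1, 0.14, -0.3, 0.12, -0.06, 0.38, 0, 1, 0.14, -0.3, 0.12, -0.06, 0.38, 0, 1, 0.28, -0.612, 0.244, -0.045, 0.412, -0.09, 1, 0.28, -0.612, 0.244, -0.045, 0.412, -0.09, 1, 0.28, -0.612, 0.244, -0.045, 0.412, -0.09, 1, 0.28, -0.612, 0.244, -0.045, 0.412, -0.09, 1, 0.28, -0.612, 0.244, -0.045, 0.412, -0.09, 1, 0.28, -0.612, 0.244, -0.045, 0.412, -0.09, 1]'

```text
clock: 2.72
eef_pos: [376.2, 232.3, 168.8]
eef_rot: [3.14, 0.899, 0.555]
wrist_force: [-1.0, 0.2, -0.2]
finger_gap: 94.3
```

```bash
python3 - <<'E'
from h import *
from cell import manip
np.set_printoptions(precision=3,suppress=True)
s=manip.read_state();print(s["joints"],s["eef_pos"],Ro.from_euler('xyz',s["eef_rot"]).as_matrix())
c=manip.camera("top");cv2.imwrite("pics/top1.png",c["color"])
c=manip.camera("scene");cv2.imwrite("pics/scene1.png",c["color"])
E
```

```text
[ 0.415 -0.264  2.318  0.21   0.429  1.267] [376.22  232.251 168.762] [[ 0.529  0.528 -0.664]
 [ 0.328 -0.849 -0.414]
 [-0.783  0.001 -0.622]]
```

View pics/top1.png

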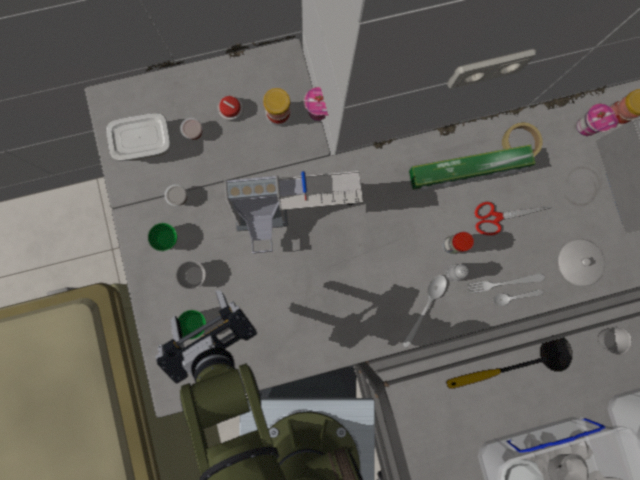

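View pics/scene1.png

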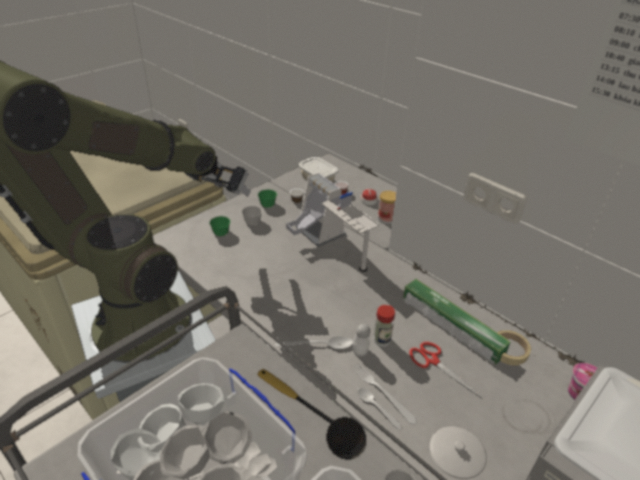

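Request:
jog_arm --series '[0, 0, 0, 0.02, 0.015, -0.055, 1, 0, 0, 0, 0.03, 0.021, -0.085, 1, 0, 0, 0, 0.04, 0.028, -0.1, 1, 0, 0, 0, 0.05, 0.035, -0.115, 1, 0, 0, 0, 0.066, 0.044, -0.138, 1, 0, 0, 0, 0.066, 0.044, -0.138, 1, 0, 0, 0, 0.066, 0.044, -0.138, 1]'

```text
clock: 3.7
eef_pos: [439.7, 276.3, 33.9]
eef_rot: [-3.138, 0.897, 0.562]
wrist_force: [-0.6, -0.4, -0.3]
finger_gap: 94.0
```

```bash
cat > look.py <<'E'
import sys
from h import *
from cell import manip
np.set_printoptions(precision=3,suppress=True)
s=manip.read_state();print(s["clock"],s["joints"],s["eef_pos"],s["wrist_force"],s["finger_gap"])
n=sys.argv[1];o=[]
for w,b in(("top",eval(sys.argv[2])),("scene",eval(sys.argv[3]))):
    c=manip.camera(w);np.savez(f"pics/{w}_{n}.npz",**c)
    x0,y0,x1,y1=b;o.append(cv2.resize(c["color"][y0:y1,x0:x1],(400,int(400*(y1-y0)/(x1-x0))),interpolation=cv2.INTER_CUBIC))
h=max(i.shape[0] for i in o)
cv2.imwrite(f"pics/{n}.png",np.hstack([cv2.copyMakeBorder(i,0,h-i.shape[0],0,0,cv2.BORDER_CONSTANT) for i in o]))
E
python3 look.py grasp "(130,150,330,380)" "(180,130,380,290)"
```

```text
3.7 [ 0.454  0.251  2.24   1.858  0.07  -0.369] [439.719 276.336  33.923] [-0.606 -0.359 -0.331] 93.98389803163562
```

View pics/grasp.png

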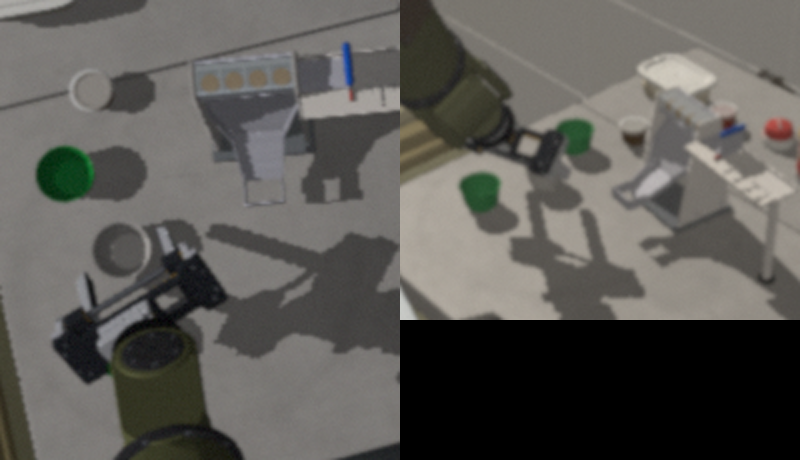

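Request:
jog_arm --series '[-0.08, 0.127, 0, 0.002, 0, 0, 1, -0.08, 0.127, 0, 0.002, 0, 0, 1, -0.159, 0.254, 0, 0.002, 0, 0, 1, -0.159, 0.254, 0, 0.002, 0, 0, 1, -0.159, 0.254, 0, 0.002, 0, 0, 1, -0.159, 0.254, 0, 0.002, 0, 0, 1, -0.159, 0.254, 0, 0.002, 0, 0, 1]'

```text
clock: 4.68
eef_pos: [442.3, 274.5, 34.7]
eef_rot: [3.131, 1.199, 0.545]
wrist_force: [-0.1, -0.2, -0.3]
finger_gap: 94.0
```

```bash
python3 look.py grasp2 "(130,150,330,380)" "(180,130,380,290)"; python3 -c "
from cell import manip;print(manip.read_state()['eef_rot'])"
```

```text
4.675 [0.471 0.282 2.038 0.062 0.451 1.435] [442.34  274.526  34.681] [-0.064 -0.196 -0.274] 93.96314151642
[3.13681083 1.19701655 0.55240852]
```

View pics/grasp2.png

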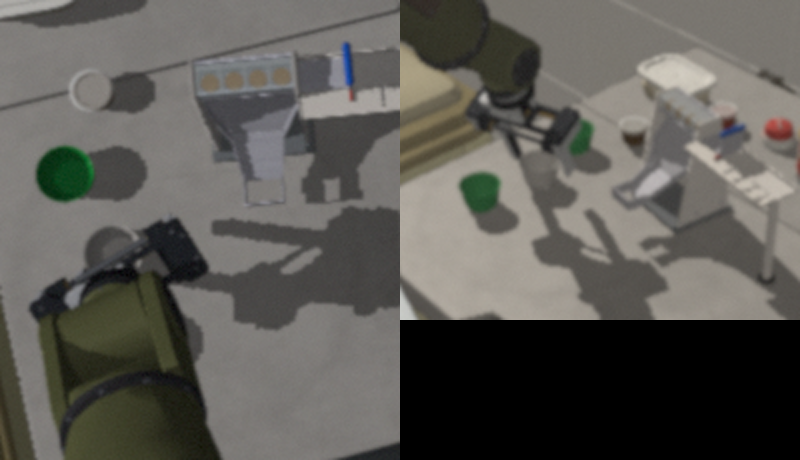

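Request:
jog_arm --series '[0, 0, 0, 0, 0.0015, -0.006, 1, 0, 0, 0, 0, 0.0015, -0.006, 0.4, 0, 0, 0, 0, 0.0015, -0.006, 0.2, 0, 0, 0, 0, 0.0015, -0.006, 0, 0, 0, 0, 0, 0.0015, -0.006, 0, 0, 0, 0, 0, 0.0015, -0.006, 0]' --squeeze 5

```text
clock: 5.52
eef_pos: [441.1, 277.4, 28.0]
eef_rot: [-3.136, 1.197, 0.564]
wrist_force: [0.7, -0.2, -0.8]
finger_gap: 66.3
```

```bash
python3 look.py grasp3 "(130,150,330,380)" "(180,130,380,290)"; python3 -c "
from cell import manip;print(manip.read_state()['eef_rot'])"
```

```text
5.525 [0.474 0.297 2.041 0.078 0.434 1.421] [441.118 277.401  27.956] [ 0.75  -0.195 -0.817] 66.2536343929986
[-3.13653756  1.19750717  0.56353707]
```

View pics/grasp3.png

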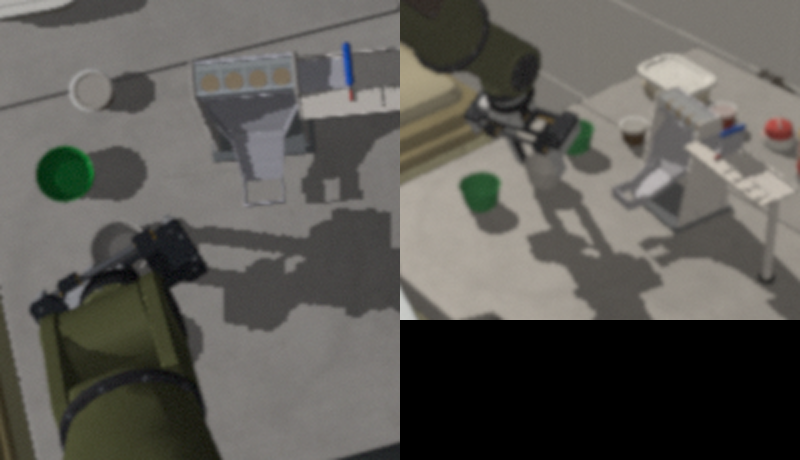

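Request:
jog_arm --series '[0, 0, 0, 0, -0.006, 0.001, 0, 0, 0, -0.04, 0, -0.022, 0.0015, 0, 0, 0, -0.09, 0.001, -0.044, 0.0015, 0, 0, 0, -0.14, 0.002, -0.066, 0.0015, 0, 0, 0, -0.19, 0.002, -0.088, 0.0015, 0, 0, 0, -0.24, 0.003, -0.11, 0.0015, 0, 0, 0, -0.29, 0.003, -0.132, 0.0015, 0, 0, 0, -0.34, 0.004, -0.154, 0.0015, 0, 0, 0, -0.38, 0.004, -0.17, 0.0015, 0, 0, 0, -0.4, 0.004, -0.175, 0.0015, 0, 0, 0, -0.4, 0.004, -0.175, 0.0015, 0]'

```text
clock: 7.0
eef_pos: [445.1, 102.3, 29.4]
eef_rot: [-3.136, 1.198, 0.163]
wrist_force: [-0.2, -0.3, -1.1]
finger_gap: 66.3
```

```bash
python3 look.py carry "(130,150,330,380)" "(180,130,380,290)"; python3 -c "
from cell import manip;print(manip.read_state()['eef_rot'])"
```

```text
7.0 [0.141 0.172 2.203 0.021 0.394 1.535] [445.075 102.315  29.435] [-0.242 -0.272 -1.129] 66.34831946638387
[-3.13647552  1.19752413  0.16428943]
```

View pics/carry.png

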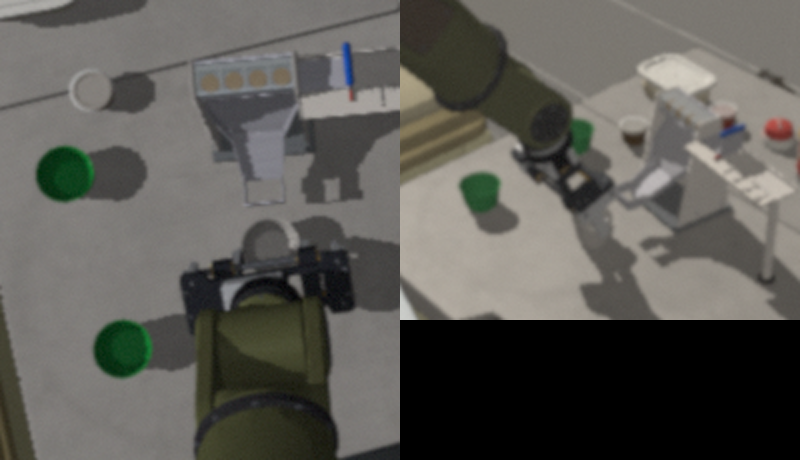

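```bash
python3 - <<'E'
from h import *
np.set_printoptions(precision=1,suppress=True)
c=load("top_carry");P=cloud(c)
k=np.zeros(P.shape[:2],bool);k[255:285,245:290]=1
k&=(P[...,2]>36)&(P[...,2]<52)
q=P[k];print(len(q),q.max(0),q.min(0))
# algebraic circle radius 34 fit on outermost points
ctr=np.array([445,102.]);d=np.hypot(*(q[:,:2]-ctr).T)
f=q[(d>28)&(d<40)&(q[:,0]>445)]
from scipy.optimize import least_squares
r=least_squares(lambda p:np.hypot(f[:,0]-p[0],f[:,1]-p[1])-33.3,ctr,loss='soft_l1');print(len(f),r.x,np.abs(r.fun).mean(),np.median(f[:,2]))
cr=c["color"][240:300,230:310];cv2.imwrite("pics/cc.png",cv2.resize(cr,None,fx=8,fy=8,interpolation=cv2.INTER_CUBIC))
E
```

```text
95 [480.2 145.7  51.8] [421.3  57.3  36. ]
68 [446.3 101.7] 0.9335278456171341 41.96356455967202
```

View pics/cc.png

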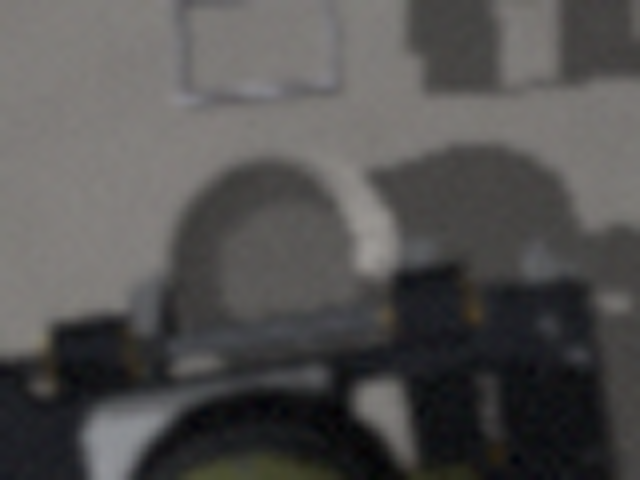

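Request:
jog_arm --series '[0, 0, 0, 0.006, 0.0006, 0, 0, 0, 0, 0, 0.018, 0.002, 0, 0, 0, 0, 0, 0.03, 0.0033, 0, 0, 0, 0, 0, 0.042, 0.0046, 0, 0, 0, 0, 0, 0.054, 0.0059, 0, 0, 0, 0, 0, 0.0625, 0.0068, 0, 0, 0, 0, 0, 0.0625, 0.0068, -0.001, 0, 0, 0, 0, 0.0625, 0.0068, -0.0015, 0]'

```text
clock: 8.1
eef_pos: [507.4, 109.2, 27.9]
eef_rot: [-3.136, 1.198, 0.164]
wrist_force: [-0.1, 0.3, 2.5]
finger_gap: 66.0
```

```bash
python3 look.py under "(190,170,310,300)" "(260,130,380,290)"
```

```text
8.1 [0.136 0.293 2.045 0.024 0.43  1.528] [507.418 109.205  27.858] [-0.104  0.326  2.475] 66.03463036984051
```

View pics/under.png

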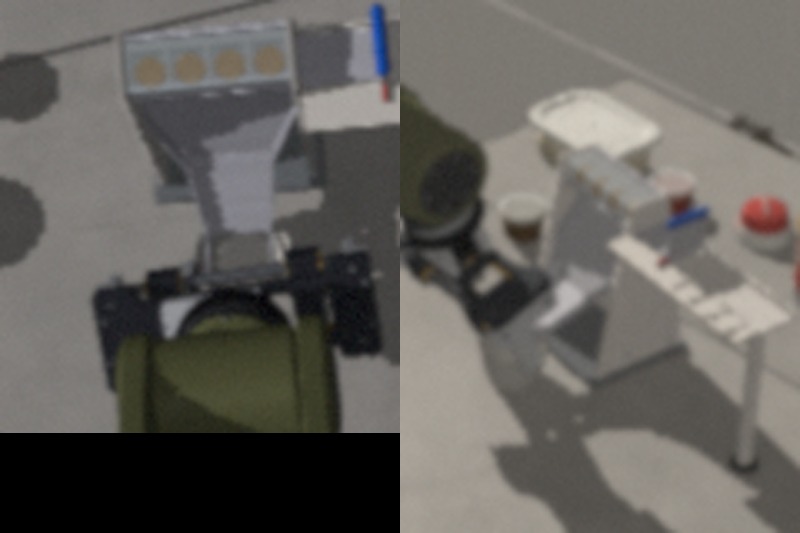

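Request:
jog_arm --series '[0, 0, 0, 0, 0, 0, 0.45, 0, 0, 0, 0, 0, 0, 0.6, 0, 0, 0, 0, 0, 0, 1, 0, 0, 0, 0, 0, 0, 1, 0, 0, 0, 0, 0, 0, 1, 0, 0, 0, -0.02, -0.003, 0, 1, 0, 0, 0, -0.05, -0.008, 0.002, 1, 0, 0, 0, -0.09, -0.014, 0.02, 1, 0, 0, 0, -0.11, -0.018, 0.06, 1, 0, 0, 0, -0.11, -0.018, 0.12, 1, 0, 0, 0, -0.11, -0.018, 0.15, 1]'

```text
clock: 9.57
eef_pos: [398.0, 91.3, 181.2]
eef_rot: [-3.137, 1.193, 0.163]
wrist_force: [0.1, 0.5, -0.7]
finger_gap: 93.7
```

```bash
python3 look.py placed "(190,160,310,300)" "(260,130,380,290)";python3 -c "
from cell import manip;print(manip.read_state()['eef_rot'])"
```

```text
9.575 [ 0.126 -0.242  2.166  0.018  0.841  1.529] [397.989  91.256 181.162] [ 0.062  0.503 -0.68 ] 93.74775632408507
[-3.13700405  1.19133594  0.16307701]
```

View pics/placed.png

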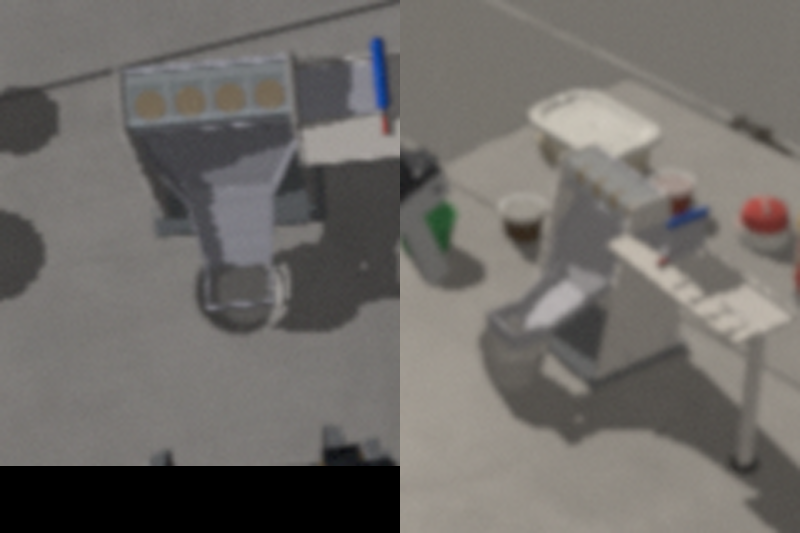

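```bash
python3 - <<'E'
from h import *
np.set_printoptions(precision=1,suppress=True)
c=load("top_placed")
b=lambda u,v:ray(c,190+u/3.333,160+v/3.333,42)
L,Rr,B=b(197,290),b(290,290),b(243,334)
print(L,Rr,B,(L+Rr)/2,B[0]+34)
for q in [(207,262),(272,262),(274,304),(206,306)]: print(ray(c,190+q[0]/3.333,160+q[1]/3.333,71))
P=cloud(c);k=np.zeros(P.shape[:2],bool);k[235:265,240:285]=1
k&=(P[...,2]>36)&(P[...,2]<48);f=P[k]
from scipy.optimize import least_squares
d=np.hypot(f[:,0]-509,f[:,1]-108);f=f[(d>27)&(d<42)]
r=least_squares(lambda p:np.hypot(f[:,0]-p[0],f[:,1]-p[1])-33.3,[509,108],loss='soft_l1');print(len(f),r.x)
E
```

```text
[508.2 140.9  42. ] [508.7  75.1  42. ] [477.2 107.8  42. ] [508.5 108.   42. ] 511.17139179943115
[525. 131.  71.]
[525.4  86.1  71. ]
[496.1  84.2  71. ]
[494.3 131.   71. ]
72 [510.3 109.1]
```

```bash
python3 - <<'E'
from h import *
print((ori(.106,np.pi/2)*Ro.from_euler('xyz',[-3.137,1.195,.163]).inv()).as_rotvec())
E
```

```text
[-0.05125318  0.37232783 -0.05178907]
```

Request:
jog_arm --series '[0, 0, 0, 0, 0, 0.06, 0.5, -0.025, 0.18, -0.026, 0, 0, 0.12, 0, -0.051, 0.372, -0.052, 0.05, -0.02, 0.12, -0.28, -0.051, 0.372, -0.052, 0.1, -0.04, 0.12, -0.28, -0.051, 0.372, -0.052, 0.15, -0.055, 0.12, -0.28, -0.051, 0.372, -0.052, 0.2, -0.07, 0.12, -0.28, -0.051, 0.372, -0.052, 0.232, -0.079, 0.12, -0.28, -0.051, 0.372, -0.052, 0.232, -0.079, 0.12, -0.28, -0.051, 0.372, -0.052, 0.232, -0.079, 0.12, -0.28, -0.051, 0.372, -0.052, 0.232, -0.079, 0.12, -0.28]'

```text
clock: 10.92
eef_pos: [629.0, 12.6, 298.2]
eef_rot: [-0.181, 1.569, 3.067]
wrist_force: [0.3, 0.7, 0.5]
finger_gap: 33.7
```

```bash
python3 look.py above "(200,120,380,300)" "(260,100,440,290)";python3 -c "
from cell import manip;print(manip.read_state()['eef_rot'])
from h import *;print(Ro.from_euler('xyz',manip.read_state()['eef_rot']).as_matrix().round(3))"
```

```text
10.925 [-0.038  0.439  1.105  0.     1.6    1.426] [629.021  12.581 298.195] [0.326 0.685 0.496] 33.692911237889966
[-0.19418524  1.5693127   3.05359844]
[[-0.001  0.106 -0.994]
 [ 0.    -0.994 -0.106]
 [-1.    -0.     0.001]]
```

View pics/above.png

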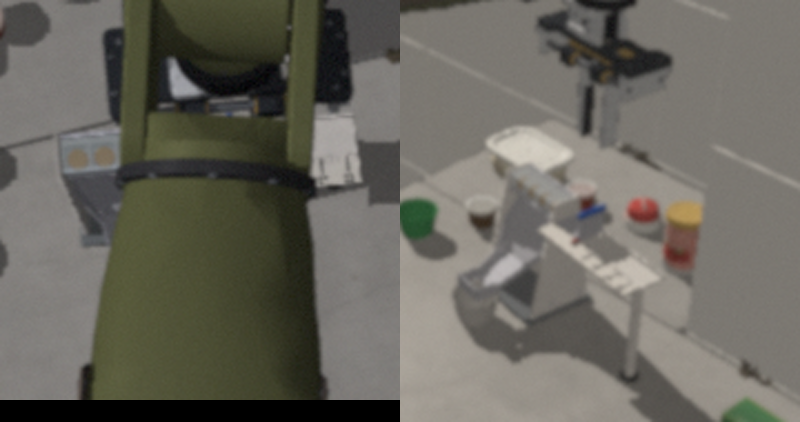

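Request:
jog_arm --series '[0, 0, 0, 0.001, 0, -0.04, -0.28, 0, 0, 0, 0.001, 0, -0.07, -0.28, 0, 0, 0, 0.001, 0, -0.09, -0.28, 0, 0, 0, 0.001, 0, -0.106, -0.28, 0, 0, 0, 0.001, 0, -0.106, -0.28, 0, 0, 0, 0.001, 0, -0.106, -0.28]'

```text
clock: 11.78
eef_pos: [630.9, 12.2, 193.0]
eef_rot: [-0.227, 1.57, 3.021]
wrist_force: [-0.2, 0.4, 0.2]
finger_gap: 34.1
```

```bash
python3 look.py down "(200,120,380,300)" "(300,130,400,230)"
```

```text
11.775 [-0.039  0.487  1.274  0.     1.381  1.426] [630.91   12.244 192.984] [-0.157  0.361  0.241] 34.09508673856821
```

View pics/down.png

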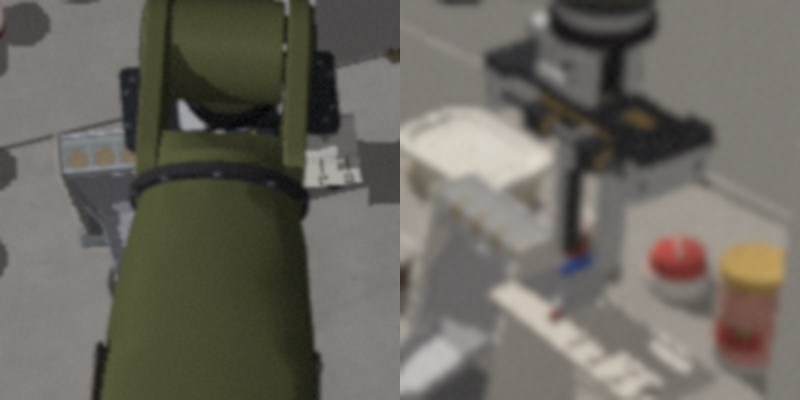

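Request:
jog_arm --series '[0, 0, 0, 0, 0, 0, -0.6, 0, 0, 0, 0, 0, 0, -1, 0, 0, 0, 0, 0, 0, -1, 0, 0, 0, 0, 0, 0, -1, 0, 0, 0, 0, 0, 0, -1, 0, 0, 0, 0, 0, 0, -1]' --squeeze 20

```text
clock: 12.62
eef_pos: [630.6, 12.2, 192.0]
eef_rot: [-0.177, 1.569, 3.07]
wrist_force: [-0.1, 0.7, 1.4]
finger_gap: 8.3
```

```bash
python3 look.py grip "(200,120,380,300)" "(320,160,400,240)"
```

```text
12.625 [-0.039  0.488  1.275  0.     1.381  1.426] [630.605  12.239 191.991] [-0.125  0.672  1.447] 8.255448953087294
```

View pics/grip.png

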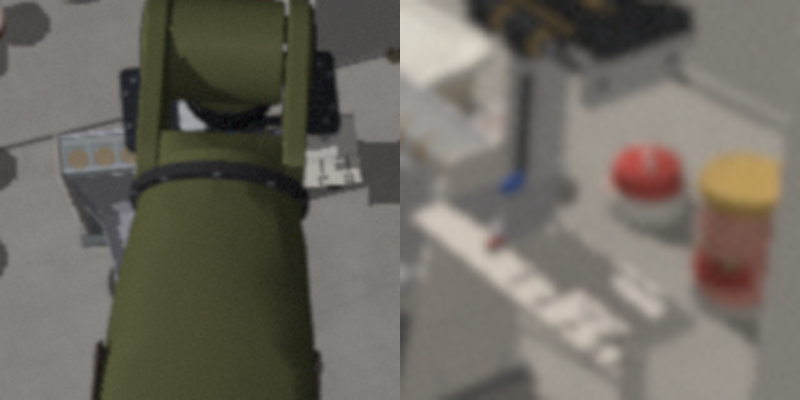

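Request:
jog_arm --series '[0, 0, 0, 0.0004, -0.004, 0, -1, 0, 0, 0, 0.001, -0.01, 0, -1, 0, 0, 0, 0.0018, -0.017, 0, -1, 0, 0, 0, 0.0025, -0.024, 0, -1, 0, 0, 0, 0.0033, -0.031, 0, -1, 0, 0, 0, 0.004, -0.038, 0, -1, 0, 0, 0, 0.0048, -0.045, 0, -1, 0, 0, 0, 0.0055, -0.052, 0, -1, 0, 0, 0, 0.006, -0.057, 0, -1, 0, 0, 0, 0.0063, -0.0597, 0, -1, 0, 0, 0, 0.0063, -0.0597, 0, -1, 0, 0, 0, 0.0063, -0.0597, 0, -1]'

```text
clock: 14.22
eef_pos: [637.0, -47.7, 192.0]
eef_rot: [-0.342, 1.569, 2.905]
wrist_force: [0.3, 5.4, 1.7]
finger_gap: 8.1
```

```bash
python3 look.py pulled "(220,160,300,270)" "(310,160,390,250)"
```

```text
14.225 [-0.132  0.507  1.248  0.     1.389  1.333] [637.02  -47.746 191.96 ] [0.312 5.367 1.731] 8.121489542579708
```

View pics/pulled.png

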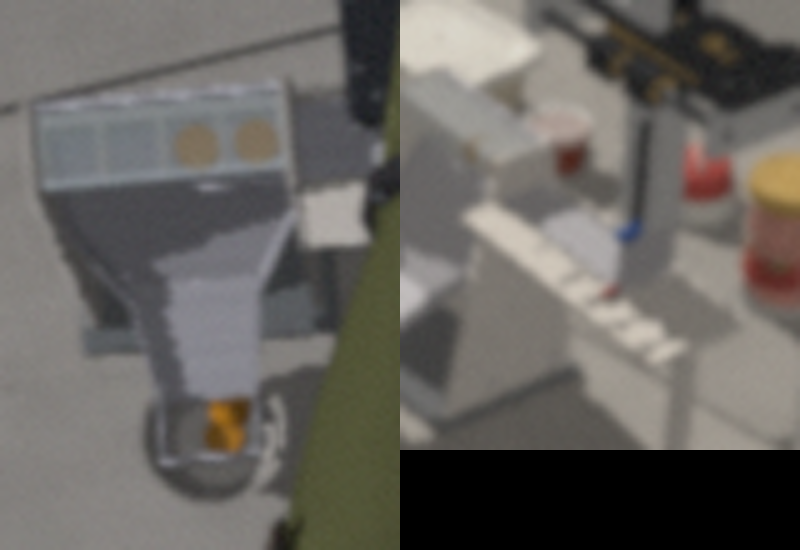

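Request:
jog_arm --series '[0, 0, 0, 0, 0, 0, -1, 0, 0, 0, 0, 0, 0, -1, 0, 0, 0, 0, 0, 0, -1, 0, 0, 0, -0.0004, 0.004, 0, -1, 0, 0, 0, -0.001, 0.009, 0, -1, 0, 0, 0, -0.0015, 0.014, 0, -1, 0, 0, 0, -0.002, 0.019, 0, -1, 0, 0, 0, -0.0025, 0.024, 0, -1, 0, 0, 0, -0.003, 0.029, 0, -1, 0, 0, 0, -0.0036, 0.034, 0, -1, 0, 0, 0, -0.0041, 0.039, 0, -1, 0, 0, 0, -0.0047, 0.044, 0, -1, 0, 0, 0, -0.0052, 0.049, 0, -1, 0, 0, 0, -0.0057, 0.054, 0, -1, 0, 0, 0, -0.006, 0.057, 0, -1, 0, 0, 0, -0.0062, 0.059, 0, -1, 0, 0, 0, -0.0063, 0.0598, 0, -1, 0, 0, 0, -0.0063, 0.0598, 0, -1, 0, 0, 0, -0.0063, 0.0598, 0, -1]'

```text
clock: 16.7
eef_pos: [630.6, 12.2, 191.9]
eef_rot: [-0.16, 1.569, 3.087]
wrist_force: [-0.3, 2.2, 3.6]
finger_gap: 8.2
```

```bash
python3 look.py home "(220,160,300,270)" "(310,160,390,250)"
```

```text
16.7 [-0.039  0.488  1.275  0.     1.381  1.426] [630.591  12.172 191.942] [-0.291  2.243  3.57 ] 8.19710114641218
```

View pics/home.png

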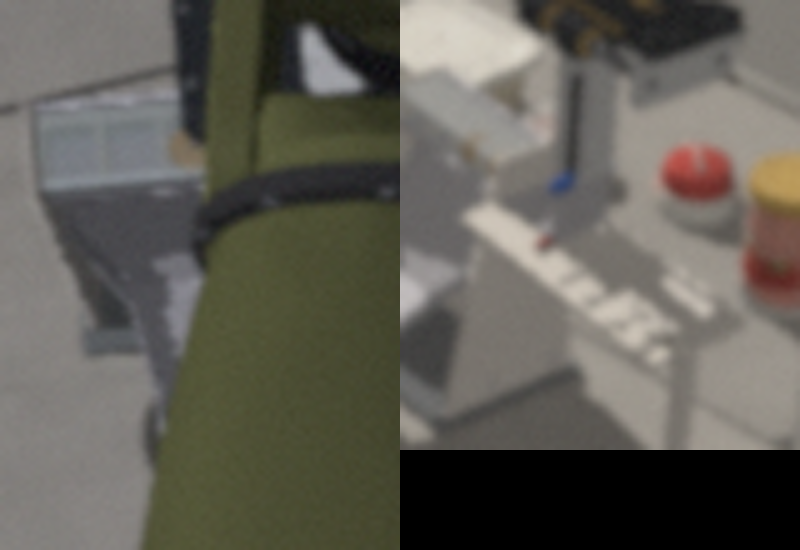

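Request:
jog_arm --series '[0, 0, 0, 0, 0.0003, 0, -1, 0, 0, 0, -0.0001, 0.0006, 0, -1, 0, 0, 0, -0.0001, 0.0008, 0, -1, 0, 0, 0, -0.0001, 0.0008, 0, -1]'

```text
clock: 17.3
eef_pos: [630.6, 12.3, 192.0]
eef_rot: [0.369, 1.569, -2.667]
wrist_force: [0.8, -5.3, 3.8]
finger_gap: 8.0
```

Request:
jog_arm --series '[0, 0, 0, 0, -0.0004, 0, -1, 0, 0, 0, 0, -0.0004, 0, -0.7, 0, 0, 0, 0, -0.0004, 0, -0.5, 0, 0, 0, 0, -0.0004, 0, -0.28, 0, 0, 0, 0, -0.0004, 0, -0.28, 0, 0, 0, 0, -0.0004, 0.03, -0.28, 0, 0, 0, 0, -0.0004, 0.07, -0.28, 0, 0, 0, 0, -0.0004, 0.11, -0.28, 0, 0, 0, -0.06, -0.02, 0.12, -0.28, 0, 0, 0, -0.12, -0.07, 0.12, -0.28, 0, 0, 0, -0.17, -0.12, 0.12, -0.28, 0, 0, 0, -0.2, -0.18, 0.12, -0.28, 0, 0, 0, -0.2, -0.24, 0.12, -0.28, 0, 0, 0, -0.2, -0.3, 0.12, -0.28, 0, 0, 0, -0.2, -0.3, 0.12, -0.28, 0, 0, 0, -0.2, -0.3, 0.12, -0.28]'

```text
clock: 19.3
eef_pos: [430.4, -287.3, 311.5]
eef_rot: [-0.366, 1.568, 2.88]
wrist_force: [0.3, 0.5, 0.5]
finger_gap: 33.7
```

```bash
python3 look.py end "(140,150,330,300)" "(240,140,400,300)"; python3 - <<'E'
from h import *
np.set_printoptions(precision=1,suppress=True)
c=load("top_end");hsv=cv2.cvtColor(c["color"],cv2.COLOR_BGR2HSV)
m=(cv2.inRange(hsv,(105,120,60),(130,255,255))>0); m[:,:280]=0;m[:,330:]=0;m[250:]=0
v,u=np.nonzero(m);print("blue",u.mean(),v.mean(),ray(c,u.mean(),v.mean(),203))
m=(cv2.inRange(hsv,(8,60,50),(25,255,255))>0); m[:,:225]=0;m[:,285:]=0;m[270:]=0;m[:175]=0
n,l,st,ce=cv2.connectedComponentsWithStats(m.astype(np.uint8))
for i in range(1,n):
    if st[i,4]>10: print(st[i,4],ce[i],ray(c,*ce[i],173 if ce[i][1]<210 else 11))
E
```

```text
19.3 [-0.659  0.167  1.424 -0.001  1.554  0.808] [ 430.366 -287.285  311.535] [0.291 0.476 0.533] 33.735252484417046
blue 303.4347826086956 181.768115942029 [630.1  12.4 203. ]
30 [269.8 187.7] [623.2  84.4 173. ]
31 [258.  188.8] [620.4 109.5 173. ]
87 [264.9 244.6] [517.4 106.5  11. ]
```

View pics/end.png

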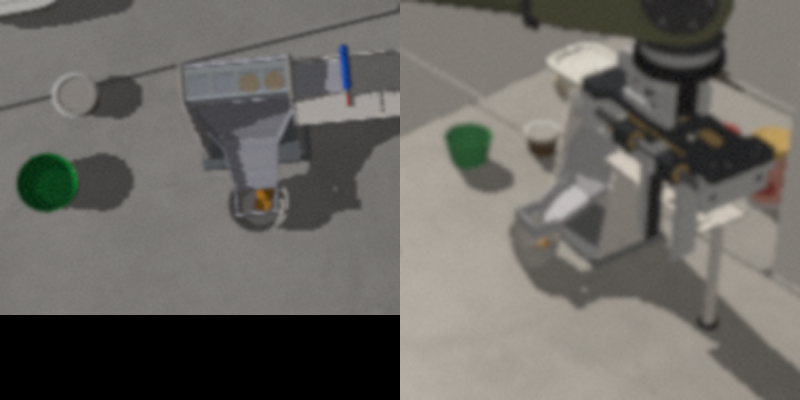

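```bash
python3 -c "
from cell import manip;print(manip.sign_off())"
```

```text
the job is handed in; nothing more can be done
None
```

The job is handed in at about 19 s of the 53 s allowed. The two tablets are in the cup under the spout, and the slide is back home. The hand-in gives no verdict.

**What I did:**
- **Cup:** I gripped the steel cup low across its sides with a tilted tool and slid it under the spout. It measured at most about 2 mm off the spout point, upright. Then I let go and backed out.
- **Slide:** I gripped the pull tab and drew it 60 mm by TCP travel. The wrist force read 5.4 N against the 5.6 N expected there. I held it until two tablets were seen in the cup, then eased it home at about 40 mm/s.
- **Seating:** At home the force still read 2.2 N, so I nudged the slide 0.8 mm against its stop before letting go.

**Last checks:**
- **Slide:** the tab is within 0.3 mm of its starting position in the image.
- **Tablets 3 and 4:** both are within about 1 mm of where they started.
- **Tablets 1 and 2:** they show as one orange patch inside the cup, about 8 mm from its centre.
- **Gripper:** it is clear and touching nothing.
- **Bystanders:** the arm never went close to the jar, shaker or sauce pot. The pot looks unmoved in the last picture. I did not re-measure the jar or shaker at the end.

No final check failed. On the first approach, the shallow tool tilt brought the wrist close to a singular pose, so I made the tilt steeper before gripping the cup.

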